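# Snap open the red packing-card stand

### The arm

A 7-joint arm with a two-finger parallel gripper is mounted at the origin on the work surface. World frame = base frame: x ahead of the robot, y to its left, z up, the work surface at z = 0. Lengths are in m, angles in degrees, forces in N, time in s.
With the tool pointing down it reaches from about 0.425 to 0.875 m from the base axis. Payload 4.7 kg.
Tool frame: the origin (TCP) lies midway between the tips of the shut fingers; the grasp point (between the pads) lies 19 mm behind it (env.grip_depth is the distance from the TCP to the grasp point, in m); z points along the fingers, y is the line along which they close (so a half turn about z gives the same grasp; the last joint's range is limited). The gripper opens to 87 mm and grips with 3 to 60 N. Pads are 19 mm wide; open, the fingers measure 117 mm over their backs; the gripper's body (75 mm by 190 mm) begins 51 mm behind the grasp point.
Start: joints at [-76.255, 18.392, -4.016, 83.108, 1.295, 78.541, -3.26], TCP at [0.146, 0.634, 0.223] pointing down, gripper open.
Joint ranges: [-163.93, 163.93], [-17.29, 119.83], [-79.2, 71.16], [3.27, 140.29], [-89.18, 269.18], [5.43, 117.66], [-154.24, 154.24]. Speed limits (degrees/s): [147.25, 147.25, 180, 180, 180, 180, 180].

### API

Orientations are given as [roll, pitch, yaw] about the fixed x, y, z axes, in that order (R = Rz(yaw) Ry(pitch) Rx(roll)).
In Python, from cell import get_obs, optics, env, nets gives the robot as it stands.
- The arm moves only by the shell command python3 -m creep 'ROWS' [FORCE]. ROWS is JSON, a list of rows, each an object of numbers: "wx", "wy", "wz": the turn, a rotation vector about the tool's x, y, z in degrees; "tx", "ty", "tz": the shift along the tool's x, y, z in mm; "gripper": the opening, from -1 (shut) to 1 (fully open). A call has 1 to 5 rows; each row is the pose to reach, as a shift and turn from the pose commanded when the call began, along the tool's axes at that moment; what a row does not reach only later rows make up. A row lasts 1/12 s, in which the tool goes at most 41.7 mm and 7.16 degrees, less where a joint would pass 70% of its speed; a pose out of reach is approached as far as the arm can. A call with a gripper value outside its range is refused whole. The fingers move at their own pace and stop on an object; FORCE is the grip in N (left out, the last holds). Time passes only in rows, so rows that repeat a pose let the fingers close. It gives the time, the measured TCP pose, the force, the opening and the grip force at its end, in the units of the state.
- get_obs(): the state, without advancing time (a new reading comes with each control period).
- optics.read_camera(name): name is "scene" or "top" or "wrist"; returns (picture, depth): 384x512x3 uint8, red, green, blue; 384x512 float32, m along the optical axis (not along the pixel's ray), 0 where there is no reading.
- optics.camera_info(name): a dict with "fovy" (degrees; the focal length in pixels is half the picture's height over the tangent of half this angle, whatever the lens; pixels are square), "cx", "cy" (the principal point, pixels), "R" (3x3) and "t" (3): a world point X has camera coordinates R X + t; the wrist camera has in their place "tool_from_camera" (4x4, takes a point from camera to tool coordinates, whose origin is the TCP and whose axes are the flange's). Camera axes: x right, y down, z forward; pixel columns grow to the right and rows downward; lengths in m; the calibration is good to about 2 mm. A picture is of the moment at which its call begins: read the wrist's pose just before it. camera_info takes no time and is no camera call.
- env.sign_off(): hands the job in; it is judged then, once.
Trained networks look in the newest picture that a camera, given by its name, has taken for a name from the list of things; names that differ only in an ending like _2 or _b are one class to them, and where a whole thing is asked for, a point or a joint stands for the part that bears it (a point fixed in the world has none). Each returns a list of dicts, best first, with "confidence" (0 to 1); they miss things now and then, are a little off and sometimes report something else, mostly with a low value. They report only what shows in the picture. A call takes as long as a camera call. They do not tell look-alikes from the thing itself.
- nets.look_for(query, camera): "point" ([x, y, z] in m, in world coordinates, good to about 4 mm: the middle of the surface that is visible of it).
- nets.place_of(query, camera): "point" ([x, y, z] in m, in world coordinates, good to about 4 mm: a listed point, or the origin of a listed thing).
The state is a dict: "time_s": time; "qpos": joint angles; "joint_velocities": joint speeds; "effort": joint torques, N m; "tool_pos": TCP position; "tool_rot": TCP orientation; "force": force on the tool from outside, world axes, zero at the start; "wrist_torque": the same for the moment, N m; "grip_width": finger opening in m; "grasp_force": force on a finger pad.
Only numpy, scipy, OpenCV 4.12 (cv2) and the standard library are available. Lean on these libraries where they do the work, as an engineer would, in place of code of your own. Each camera call takes 0.05 s, during which the arm holds its last target. There are 200 camera calls.

### The job

On the gift-box packing table two folding card stands lie shut, one red and one light blue. Raise the red one by its steel handle until it snaps over and stands fully open by itself; leave the blue stand shut and the mooncake pack that lies between the two stands where it is.

Things in the scene. Friction and masses are not known exactly. Their poses are not given: they have to be found in the camera images.
- red_bar (a point): Middle of the red stand's steel handle, a round bar 10 mm thick and 100 mm long on a post at each end, on the back of the panel near its free edge. Shut: 62 mm above the table, 32 mm free under it. Its y axis runs along the bar; shut, z is up and x points level across the panel to the hinge, away from the robot. Pinched from above, the bar turns between the pads as it is led round the hinge.
- red_panel (a joint): Angle (rad) of the red panel, 130 x 150 x 6 mm, on a black base fixed to the table: 0 shut flat, growing as its near edge swings up and away from the robot, 1.83 open stop. Hinge line: parallel to the bar; shut, it is 125 mm along red_bar's x and 40 mm below the bar (22 mm above the table). A spring pulls it shut below about 1.05 rad, throws it open above; 4 N at the bar lifts it.
- blue_panel (a joint): Angle (rad) of the panel of the light blue stand, which is otherwise the same as the red one and also starts shut (0). The two stands lie side by side, left and right, either way round, each turned by up to 17 degrees.
- pack: The mooncake pack lying between the two stands: clear lid on a gold tray with a brown cake, 80 x 80 x 48 mm, loose, about 120 g; origin at the centre of its underside. Other such packs lie farther off.
Things that resemble listed ones, but are neither listed nor needed, are in the scene too. Leave any purple look-alike of the part that bears blue_panel alone. Leave any green look-alike of the part that bears red_bar alone.

How it is judged (in metres and radians):
At the end, for the whole second after the job is handed in: The red panel stands at rest beyond 1.65 rad (within about 10 degrees of its open stop), the blue panel is shut (under 0.15 rad), and the mooncake pack is within 20 mm of where it began (value of joint red_panel above 1.65 rad and velocity of joint red_panel between -0.1 and 0.1 rad/s and value of joint blue_panel below 0.15 rad and distance of pack from where it was at the start of the episode below 0.02 m); the robot touches nothing.
It fails at once if the blue stand is lifted by more than 0.3 rad (value of joint blue_panel above 0.3 rad).
It fails at once if the mooncake pack is moved by more than 40 mm (distance of pack from where it was at the start of the episode above 0.04 m).
It also fails if it takes over 32 s, if anything falls off the work surface, if the arm or the gripper's body presses on something with over 40 N, if the wrist force passes 120 N, or if a joint passes its speed limit or range.

## Working session

There is one attempt and no reset: what is moved stays moved. The work goes in short steps, Python scripts to look and compute and a shell command to move; the robot and the scene stay as the last step left them, time stands still between calls to the robot, and variables do not carry over. Pictures are saved under pics/ and viewed, at most 10 in all, crops included, and the job is handed in when it is done.

```bash
mkdir -p pics; python3 - <<'E'
from cell import get_obs, optics, env, nets
import cv2
for c in ["top","scene"]:
    p,d=optics.read_camera(c); cv2.imwrite(f"pics/{c}0.png",p[:,:,::-1])
    print(c, optics.camera_info(c))
    for q in ["red_bar","pack","blue_panel"]:
        print(q,[(r["point"],r["confidence"]) for r in nets.place_of(q,c)] if q!="blue_panel" else [(r["point"],r["confidence"]) for r in nets.look_for(q,c)])
s=get_obs();print(s["time_s"],s["tool_pos"],s["tool_rot"],s["grip_width"])
E
```

```text
top {'fovy': 54.745693066337026, 'cx': 259.05630286286083, 'cy': 195.19342534905917, 'R': array([[-0.00561275, -0.9997111 ,  0.02337126],
       [-0.99481618,  0.00320915, -0.10163891],
       [ 0.10153455, -0.02382058, -0.99454679]]), 't': array([-0.00233971,  0.41170077,  1.01032103])}
red_bar [([0.1708, -0.2556, 0.0632], 0.86), ([0.4461, -0.1988, 0.063], 0.81)]
pack [([0.5139, 0.0121, 0.003], 0.59)]
blue_panel [([0.2025, 0.3187, 0.0284], 0.8), ([0.4765, 0.2525, 0.0241], 0.65)]
scene {'fovy': 48.60545509155574, 'cx': 243.53651237415602, 'cy': 198.44533072138273, 'R': array([[-0.25636033,  0.96653764, -0.00918563],
       [ 0.5720424 ,  0.14405214, -0.80747537],
       [-0.77913213, -0.21225923, -0.58982977]]), 't': array([ 0.110781  , -0.17238134,  1.3061866 ])}
red_bar [([0.4523, -0.1949, 0.0603], 0.8), ([0.1683, -0.2613, 0.064], 0.66)]
pack [([0.512, 0.0145, -0.0016], 0.8)]
blue_panel [([0.2012, 0.3189, 0.0236], 0.97), ([0.4772, 0.2638, 0.0238], 0.86)]
0.4 [0.14554295 0.63343742 0.2224324 ] [-1.79989432e+02  4.22781551e-03  1.67062562e+02] 0.0869977673917209
```

View pics/top0.png

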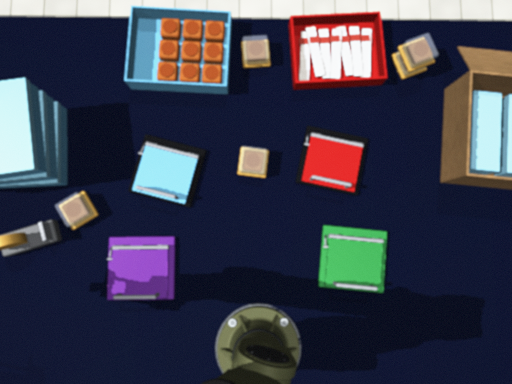

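View pics/scene0.png

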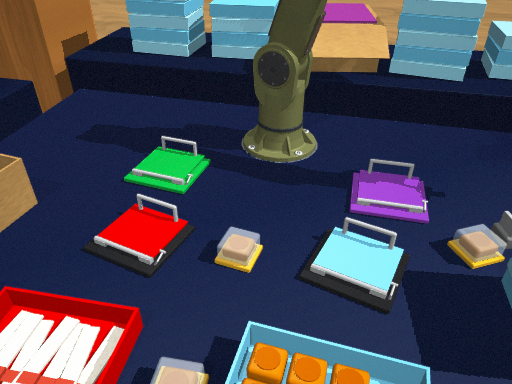

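The top view shows the red stand at (333,162) and the green look-alike at (353,260). The blue stand is at (168,172), the purple look-alike at (141,268), and the pack at (253,162). The two red_bar candidates are the bars at about (331,184) and (353,287). The first is on the red panel, so it fits. I'll confirm that in a crop and get its yaw.

```bash
cat > h.py <<'E'
from cell import get_obs, optics, env, nets
import cv2, numpy as np
from scipy.spatial.transform import Rotation as Ro
def cloud(c,d):
    i=optics.camera_info(c); f=192/np.tan(np.radians(i["fovy"]/2))
    v,u=np.mgrid[:384,:512]
    X=np.stack([(u-i["cx"])/f*d,(v-i["cy"])/f*d,d],-1)
    if c=="wrist":
        T=np.array(i["tool_from_camera"]); X=X@T[:3,:3].T+T[:3,3]
        s=get_obs(); return X@Ro.from_euler("xyz",s["tool_rot"],degrees=True).as_matrix().T+s["tool_pos"]
    return (X-i["t"])@np.array(i["R"])
def bar(c,p,d,near,zlo=.05,zhi=.08):
    W=cloud(c,d); m=(d>0)&(np.hypot(W[...,0]-near[0],W[...,1]-near[1])<.075)&(W[...,2]>zlo)&(W[...,2]<zhi)
    P=W[m]; mid,sz,a=cv2.minAreaRect(P[:,:2].astype(np.float32)); 
    l=cv2.fitLine(P[:,:2].astype(np.float32),cv2.DIST_HUBER,0,.001,.001).ravel()
    print(c,len(P),"mid",mid,"size",sz,"line dir deg",np.degrees(np.arctan2(l[1],l[0])),"z95",np.percentile(P[:,2],[50,95]))
E
python3 - <<'E'
from h import *
for c in ["top","scene"]:
    p,d=optics.read_camera(c); bar(c,p,d,(.449,-.197))
    if c=="top":
        cv2.imwrite("pics/crop.png",cv2.resize(p[115:215,270:400,::-1],None,fx=5,fy=5,interpolation=cv2.INTER_CUBIC))
    W=cloud(c,d); h=cv2.cvtColor(p,cv2.COLOR_RGB2HSV).astype(int)
    m=((h[...,0]<6)|(h[...,0]>174))&(h[...,1]>180)&(h[...,2]>100)&(np.hypot(W[...,0]-.5,W[...,1]+.2)<.13)
    print("panel",cv2.minAreaRect(W[m][:,:2].astype(np.float32)),np.median(W[m][:,2]))
s=get_obs(); print(s["qpos"])
E
```

```text
top 155 mid (0.44570663571357727, -0.198694109916687) size (0.10923345386981964, 0.010327351279556751) line dir deg 77.83298 z95 [0.06536049 0.06904795]
panel ((0.4991989731788635, -0.21136879920959473), (0.15706758201122284, 0.1304309219121933), 77.56749725341797) 0.02455982703072739
scene 205 mid (0.45106568932533264, -0.20005810260772705) size (0.11069916188716888, 0.010316770523786545) line dir deg 77.83653 z95 [0.06393543 0.06707564]
panel ((0.49048420786857605, -0.21570171415805817), (0.16531910002231598, 0.15439040958881378), 77.25080871582031) 0.024332214403201265
[-76.25258412  18.39427044  -4.01620958  83.10860085   1.29278232
  78.54113219  -3.2604395 ]
```

View pics/crop.png

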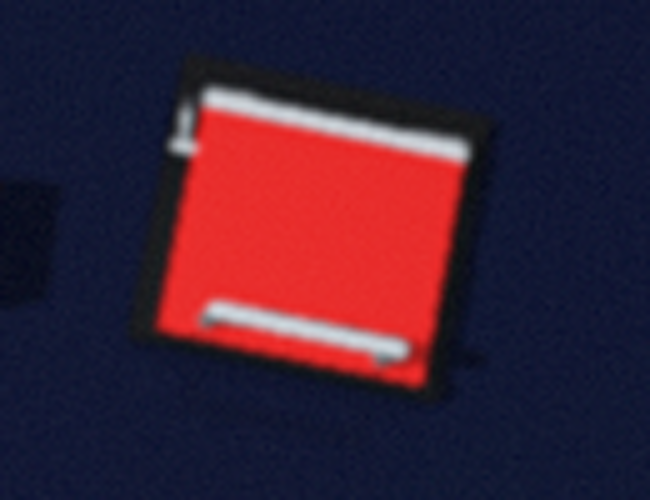

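The crop confirms it: the steel handle on its posts is at the panel's near edge (crop (310,330)) and the hinge is at the far edge (335,120). The fit gives the bar middle at about (0.449, -0.199), with the bar axis at 77.8°. Next I compute the swing around the base.

```bash
cat >> h.py <<'E'
def plan(wps):
    s=get_obs(); p=np.array(s["tool_pos"]); R=Ro.from_euler("xyz",s["tool_rot"],degrees=True)
    for x,y,z,yaw in wps:
        q=np.array([x,y,z]); Q=Ro.from_euler("xyz",[180,0,yaw],degrees=True)
        print("t",np.round(R.inv().apply(q-p)*1e3,1),"w",np.round((R.inv()*Q).as_rotvec(degrees=True),1)); p,R=q,Q
E
python3 -c "
from h import *
plan([(.33,.535,.222,149),(.46,.375,.222,131),(.51,.18,.222,112),(.52,-.02,.222,95),(.449,-.199,.2,77.8)])"
```

```text
t [-201.8  -54.7    0.6] w [ 0.   0.  18.1]
t [-193.8  -70.2   -0. ] w [ 0. -0. 18.]
t [-180.   -90.2   -0. ] w [-0. -0. 19.]
t [-189.2  -65.6   -0. ] w [ 0. -0. 17.]
t [-172.1  -86.3   22. ] w [ 0.  -0.  17.2]
```

```bash
python3 -m creep '[{"tx":-40,"ty":-11,"wz":4},{"tx":-80,"ty":-22,"wz":7},{"tx":-121,"ty":-33,"wz":11},{"tx":-161,"ty":-44,"wz":15},{"tx":-202,"ty":-55,"wz":18}]'
python3 -m creep '[{"tx":-39,"ty":-14,"wz":4},{"tx":-78,"ty":-28,"wz":7},{"tx":-116,"ty":-42,"wz":11},{"tx":-155,"ty":-56,"wz":15},{"tx":-194,"ty":-70,"wz":18}]'
python3 -m creep '[{"tx":-36,"ty":-18,"wz":4},{"tx":-72,"ty":-36,"wz":8},{"tx":-108,"ty":-54,"wz":11},{"tx":-144,"ty":-72,"wz":15},{"tx":-180,"ty":-90,"wz":19}]'
python3 -m creep '[{"tx":-38,"ty":-13,"wz":3},{"tx":-76,"ty":-26,"wz":7},{"tx":-114,"ty":-39,"wz":10},{"tx":-152,"ty":-52,"wz":14},{"tx":-189,"ty":-66,"wz":17}]'
python3 -c "
from h import *
plan([(.449,-.199,.2,77.8)])"
```

```text
t [-482.1 -743.4   22.5] w [ 0.  -0.  89.3]validation failed for argument at $[0]...
validation failed for argument at $[0]...
validation failed for argument at $[0]...
validation failed for argument at $[0]...
```

The rows were refused, probably because every key has to be present, so I'll send full rows.

```bash
python3 -m creep '[{"wx":0,"wy":0,"wz":4,"tx":-40,"ty":-11,"tz":0,"gripper":1},{"wx":0,"wy":0,"wz":7,"tx":-80,"ty":-22,"tz":0,"gripper":1},{"wx":0,"wy":0,"wz":11,"tx":-121,"ty":-33,"tz":0,"gripper":1},{"wx":0,"wy":0,"wz":15,"tx":-161,"ty":-44,"tz":0,"gripper":1},{"wx":0,"wy":0,"wz":18,"tx":-202,"ty":-55,"tz":0,"gripper":1}]'
```

```text
time_s: 0.92
tool_pos: [0.3304, 0.5342, 0.2229]
tool_rot: [180.0, -0.0, 148.9]
force: [1.0, 1.0, 0.7]
grip_width: 0.087
grasp_force: 0.0
```

```bash

python3 -m creep '[{"wx":0,"wy":0,"wz":4,"tx":-39,"ty":-14,"tz":0,"gripper":1},{"wx":0,"wy":0,"wz":7,"tx":-78,"ty":-28,"tz":0,"gripper":1},{"wx":0,"wy":0,"wz":11,"tx":-116,"ty":-42,"tz":0,"gripper":1},{"wx":0,"wy":0,"wz":15,"tx":-155,"ty":-56,"tz":0,"gripper":1},{"wx":0,"wy":0,"wz":18,"tx":-194,"ty":-70,"tz":0,"gripper":1}]'
python3 -m creep '[{"wx":0,"wy":0,"wz":4,"tx":-36,"ty":-18,"tz":0,"gripper":1},{"wx":0,"wy":0,"wz":8,"tx":-72,"ty":-36,"tz":0,"gripper":1},{"wx":0,"wy":0,"wz":11,"tx":-108,"ty":-54,"tz":0,"gripper":1},{"wx":0,"wy":0,"wz":15,"tx":-144,"ty":-72,"tz":0,"gripper":1},{"wx":0,"wy":0,"wz":19,"tx":-180,"ty":-90,"tz":0,"gripper":1}]'
python3 -m creep '[{"wx":0,"wy":0,"wz":3,"tx":-38,"ty":-13,"tz":0,"gripper":1},{"wx":0,"wy":0,"wz":7,"tx":-76,"ty":-26,"tz":0,"gripper":1},{"wx":0,"wy":0,"wz":10,"tx":-114,"ty":-39,"tz":0,"gripper":1},{"wx":0,"wy":0,"wz":14,"tx":-152,"ty":-52,"tz":0,"gripper":1},{"wx":0,"wy":0,"wz":17,"tx":-189,"ty":-66,"tz":0,"gripper":1}]'
python3 -m creep '[{"wx":0,"wy":0,"wz":4,"tx":-34,"ty":-17,"tz":4,"gripper":1},{"wx":0,"wy":0,"wz":7,"tx":-69,"ty":-34,"tz":8,"gripper":1},{"wx":0,"wy":0,"wz":11,"tx":-103,"ty":-52,"tz":12,"gripper":1},{"wx":0,"wy":0,"wz":14,"tx":-138,"ty":-69,"tz":17,"gripper":1},{"wx":0,"wy":0,"wz":17,"tx":-172,"ty":-86,"tz":22,"gripper":1}]'
python3 - <<'E'
from h import *
p,d=optics.read_camera("wrist"); cv2.imwrite("pics/w1.png",p[:,:,::-1])
bar("wrist",p,d,(.449,-.199)); print([(r["point"],r["confidence"]) for r in nets.place_of("red_bar","wrist")])
s=get_obs(); print(s["time_s"],s["tool_pos"],s["tool_rot"],s["qpos"])
E
```

```text
time_s: 1.33
tool_pos: [0.4603, 0.3739, 0.2229]
tool_rot: [180.0, -0.0, 130.9]
force: [1.0, 0.8, -0.9]
grip_width: 0.0869
grasp_force: 0.0
time_s: 1.75
tool_pos: [0.5099, 0.1788, 0.2229]
tool_rot: [180.0, -0.0, 111.9]
force: [1.2, 0.4, -0.3]
grip_width: 0.0873
grasp_force: 0.0
time_s: 2.17
tool_pos: [0.5194, -0.0213, 0.2229]
tool_rot: [179.9, -0.0, 94.9]
force: [-0.3, -0.1, -0.2]
grip_width: 0.0868
grasp_force: 0.0
time_s: 2.58
tool_pos: [0.4482, -0.1999, 0.2007]
tool_rot: [179.9, -0.0, 77.9]
force: [0.4, 0.3, -0.6]
grip_width: 0.0871
grasp_force: 0.0
wrist 1222 mid (0.44388526678085327, -0.20633283257484436) size (0.10929851979017258, 0.009471455588936806) line dir deg 76.86386 z95 [0.06509974 0.06669554]
[([0.4478, -0.1961, 0.0586], 0.59)]
2.6833 [ 0.44551389 -0.20498337  0.20048667] [-1.79989900e+02  8.38024584e-02  7.73680970e+01] [-21.54000812  -2.09161302  42.65630346 108.25620285   1.56773016
  73.28591139   8.0144398 ]
```

View pics/w1.png

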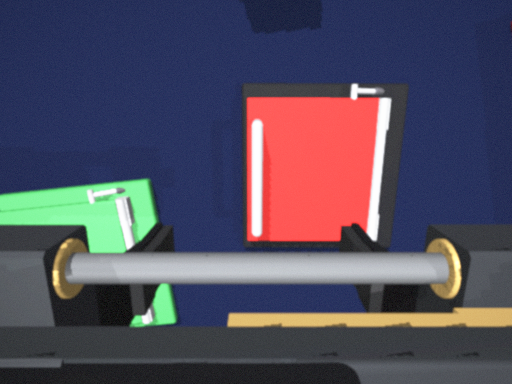

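The wrist view shows the red handle at (257,178) lying across the closing direction; green is lower left and clear of the gripper. I'll descend part way, then check the settled pose.

```bash

python3 -m creep '[{"wx":0,"wy":0,"wz":0,"tx":0,"ty":0,"tz":25,"gripper":0.2},{"wx":0,"wy":0,"wz":0,"tx":0,"ty":0,"tz":50,"gripper":0.2},{"wx":0,"wy":0,"wz":0,"tx":0,"ty":0,"tz":70,"gripper":0.2},{"wx":0,"wy":0,"wz":0,"tx":0,"ty":0,"tz":70,"gripper":0.2},{"wx":0,"wy":0,"wz":0,"tx":0,"ty":0,"tz":70,"gripper":0.2}]'
python3 - <<'E'
from h import *
p,d=optics.read_camera("wrist"); cv2.imwrite("pics/w2.png",p[:,:,::-1])
bar("wrist",p,d,(.449,-.199))
s=get_obs(); print(s["time_s"],s["tool_pos"],s["tool_rot"])
plan([(.448,-.2,.043,77.8)])
E
```

```text
time_s: 3.1
tool_pos: [0.4486, -0.1977, 0.1302]
tool_rot: [-179.9, 0.0, 78.1]
force: [0.1, -0.5, 0.7]
grip_width: 0.0616
grasp_force: 0.0
wrist 1718 mid (0.4516734778881073, -0.1885078251361847) size (0.09063351154327393, 0.009760130196809769) line dir deg 77.69702 z95 [0.06682418 0.06833593]
3.15 [ 0.44957611 -0.19809581  0.13136502] [1.79960640e+02 8.08681557e-03 7.80883379e+01]
t [-2.2 -1.2 88.4] w [0.  0.  0.3]
```

The bar line passes under the TCP to within 1 mm. I'll descend 88 mm and close.

```bash

python3 -m creep '[{"wx":0,"wy":0,"wz":0,"tx":-1,"ty":0,"tz":22,"gripper":0.1},{"wx":0,"wy":0,"wz":0,"tx":-2,"ty":0,"tz":44,"gripper":0.1},{"wx":0,"wy":0,"wz":0,"tx":-2,"ty":0,"tz":66,"gripper":0.1},{"wx":0,"wy":0,"wz":0,"tx":-2,"ty":0,"tz":88,"gripper":0.1},{"wx":0,"wy":0,"wz":0,"tx":-2,"ty":0,"tz":88,"gripper":0}]'
python3 -m creep '[{"wx":0,"wy":0,"wz":0,"tx":0,"ty":0,"tz":0,"gripper":-1},{"wx":0,"wy":0,"wz":0,"tx":0,"ty":0,"tz":0,"gripper":-1},{"wx":0,"wy":0,"wz":0,"tx":0,"ty":0,"tz":0,"gripper":-1},{"wx":0,"wy":0,"wz":0,"tx":0,"ty":0,"tz":0,"gripper":-1},{"wx":0,"wy":0,"wz":0,"tx":0,"ty":0,"tz":0,"gripper":-1}]' 25
python3 -c "
import numpy as np
for t in range(0,106,4):
    f=np.radians(17.74+t); print(t,round(125-131.24*np.cos(f),1),round(40-131.24*np.sin(f),1))"
```

```text
time_s: 3.57
tool_pos: [0.4473, -0.1992, 0.0408]
tool_rot: [-179.8, 0.0, 78.1]
force: [-0.8, 0.2, -0.5]
grip_width: 0.0461
grasp_force: 0.0
time_s: 3.98
tool_pos: [0.4496, -0.2002, 0.0437]
tool_rot: [179.9, -0.0, 78.1]
force: [-0.4, -0.0, 0.1]
grip_width: 0.0181
grasp_force: 0.0
0 0.0 0.0
4 3.1 -8.6
8 6.8 -17.0
12 11.0 -25.1
16 15.9 -32.9
20 21.2 -40.3
24 27.1 -47.4
28 33.4 -54.0
32 40.2 -60.2
36 47.4 -65.8
40 54.9 -71.0
44 62.9 -75.6
48 71.1 -79.7
52 79.6 -83.1
56 88.3 -86.0
60 97.1 -88.2
64 106.1 -89.9
68 115.3 -90.9
72 124.4 -91.2
76 133.6 -91.0
80 142.7 -90.0
84 151.7 -88.5
88 160.6 -86.3
92 169.3 -83.5
96 177.8 -80.1
100 186.1 -76.2
104 194.0 -71.6
```

```bash

python3 -m creep '[{"wx":0,"wy":0,"wz":0,"tx":0,"ty":0,"tz":0,"gripper":-1},{"wx":0,"wy":0,"wz":0,"tx":0,"ty":0,"tz":0,"gripper":-1},{"wx":0,"wy":0,"wz":0,"tx":0,"ty":0,"tz":0,"gripper":-1},{"wx":0,"wy":0,"wz":0,"tx":0,"ty":0,"tz":0,"gripper":-1},{"wx":0,"wy":0,"wz":0,"tx":0,"ty":0,"tz":0,"gripper":-1}]' 25
python3 -m creep '[{"wx":0,"wy":0,"wz":0,"tx":0,"ty":3,"tz":-9,"gripper":-1},{"wx":0,"wy":0,"wz":0,"tx":0,"ty":7,"tz":-17,"gripper":-1},{"wx":0,"wy":0,"wz":0,"tx":0,"ty":11,"tz":-25,"gripper":-1},{"wx":0,"wy":0,"wz":0,"tx":0,"ty":16,"tz":-33,"gripper":-1},{"wx":0,"wy":0,"wz":0,"tx":0,"ty":21,"tz":-40,"gripper":-1}]'
```

```text
time_s: 4.4
tool_pos: [0.4488, -0.2001, 0.0431]
tool_rot: [180.0, -0.0, 78.1]
force: [-2.0, 1.6, 6.5]
grip_width: 0.0089
grasp_force: 25.0
time_s: 4.82
tool_pos: [0.4681, -0.2043, 0.083]
tool_rot: [-179.8, -0.0, 78.1]
force: [-2.7, 0.4, -2.3]
grip_width: 0.009
grasp_force: 25.0
```

The grip holds at 25 N and forces are low, so I'll continue along the arc.

```bash

python3 -m creep '[{"wx":0,"wy":0,"wz":0,"tx":0,"ty":6,"tz":-7,"gripper":-1},{"wx":0,"wy":0,"wz":0,"tx":0,"ty":12,"tz":-14,"gripper":-1},{"wx":0,"wy":0,"wz":0,"tx":0,"ty":19,"tz":-20,"gripper":-1},{"wx":0,"wy":0,"wz":0,"tx":0,"ty":26,"tz":-26,"gripper":-1},{"wx":0,"wy":0,"wz":0,"tx":0,"ty":34,"tz":-31,"gripper":-1}]'
python3 - <<'E'
from h import *
p,d=optics.read_camera("scene"); cv2.imwrite("pics/s2.png",p[:,:,::-1])
E
```

```text
time_s: 5.23
tool_pos: [0.5001, -0.2113, 0.1148]
tool_rot: [-179.6, -0.1, 78.0]
force: [-9.2, 2.0, 9.7]
grip_width: 0.0092
grasp_force: 25.0
```

View pics/s2.png

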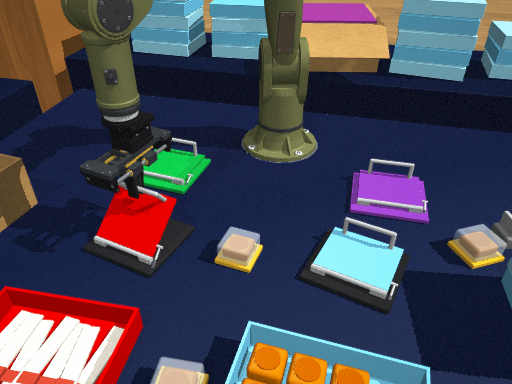

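The red panel is rising in the grip (bar at (158,193)), and the pack and blue stand haven't moved. I'll carry on past the tipping point.

```bash

python3 -m creep '[{"wx":0,"wy":0,"wz":0,"tx":0,"ty":8,"tz":-5,"gripper":-1},{"wx":0,"wy":0,"wz":0,"tx":0,"ty":16,"tz":-9,"gripper":-1},{"wx":0,"wy":0,"wz":0,"tx":0,"ty":25,"tz":-12,"gripper":-1},{"wx":0,"wy":0,"wz":0,"tx":0,"ty":33,"tz":-15,"gripper":-1},{"wx":0,"wy":0,"wz":0,"tx":0,"ty":42,"tz":-17,"gripper":-1}]'
python3 -m creep '[{"wx":0,"wy":0,"wz":0,"tx":0,"ty":9,"tz":-2,"gripper":-1},{"wx":0,"wy":0,"wz":0,"tx":0,"ty":18,"tz":-3,"gripper":-1},{"wx":0,"wy":0,"wz":0,"tx":0,"ty":27,"tz":-3,"gripper":-1},{"wx":0,"wy":0,"wz":0,"tx":0,"ty":36,"tz":-3,"gripper":-1},{"wx":0,"wy":0,"wz":0,"tx":0,"ty":46,"tz":-2,"gripper":-1}]'
```

```text
time_s: 5.7
tool_pos: [0.5447, -0.2211, 0.1325]
tool_rot: [179.9, 0.0, 78.1]
force: [-3.4, -0.8, 6.0]
grip_width: 0.009
grasp_force: 25.0
time_s: 6.12
tool_pos: [0.5894, -0.2308, 0.1325]
tool_rot: [180.0, 0.1, 78.0]
force: [-0.4, -3.8, -0.6]
grip_width: 0.0092
grasp_force: 25.0
```

```bash

python3 -m creep '[{"wx":0,"wy":0,"wz":0,"tx":0,"ty":9,"tz":1,"gripper":-1},{"wx":0,"wy":0,"wz":0,"tx":0,"ty":18,"tz":4,"gripper":-1},{"wx":0,"wy":0,"wz":0,"tx":0,"ty":27,"tz":6,"gripper":-1},{"wx":0,"wy":0,"wz":0,"tx":0,"ty":35,"tz":10,"gripper":-1},{"wx":0,"wy":0,"wz":0,"tx":0,"ty":43,"tz":14,"gripper":-1}]'
python3 -m creep '[{"wx":0,"wy":0,"wz":0,"tx":0,"ty":4,"tz":2,"gripper":-1},{"wx":0,"wy":0,"wz":0,"tx":0,"ty":6,"tz":3,"gripper":-0.6},{"wx":0,"wy":0,"wz":0,"tx":0,"ty":8,"tz":3,"gripper":-0.45},{"wx":0,"wy":0,"wz":0,"tx":0,"ty":8,"tz":3,"gripper":-0.45},{"wx":0,"wy":0,"wz":0,"tx":0,"ty":8,"tz":3,"gripper":-0.45}]'
python3 - <<'E'
from h import *
p,d=optics.read_camera("scene"); cv2.imwrite("pics/s3.png",p[:,:,::-1])
bar("scene",p,d,(.64,-.242),.10,.145)
E
```

```text
time_s: 6.53
tool_pos: [0.6314, -0.2398, 0.1179]
tool_rot: [180.0, 0.1, 78.0]
force: [1.3, -4.7, 0.3]
grip_width: 0.0088
grasp_force: 25.1
time_s: 6.95
tool_pos: [0.6388, -0.2385, 0.1151]
tool_rot: [-180.0, -0.1, 78.1]
force: [-0.6, -0.2, 0.2]
grip_width: 0.0221
grasp_force: 0.0
scene 777 mid (0.6284079551696777, -0.2358373999595642) size (0.12516841292381287, 0.06831525266170502) line dir deg -55.055843 z95 [0.13319112 0.14324334]
```

View pics/s3.png

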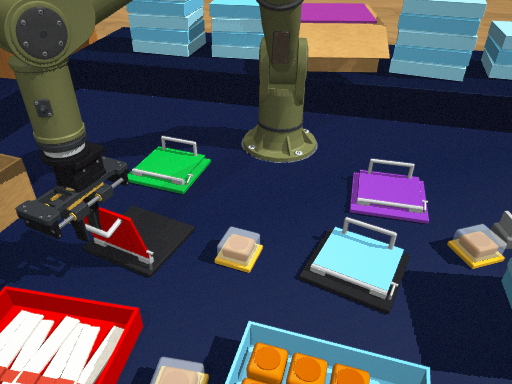

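The red panel now stands up at (118,235), with the open fingers straddling the bar and no contact force. I'll go straight up, then verify.

```bash

python3 -m creep '[{"wx":0,"wy":0,"wz":0,"tx":0,"ty":0,"tz":-15,"gripper":-0.45},{"wx":0,"wy":0,"wz":0,"tx":0,"ty":0,"tz":-35,"gripper":-0.45},{"wx":0,"wy":0,"wz":0,"tx":0,"ty":0,"tz":-60,"gripper":-0.45},{"wx":0,"wy":0,"wz":0,"tx":0,"ty":0,"tz":-90,"gripper":-0.45},{"wx":0,"wy":0,"wz":0,"tx":0,"ty":0,"tz":-120,"gripper":-0.45}]'
python3 -m creep '[{"wx":0,"wy":0,"wz":0,"tx":0,"ty":-20,"tz":-20,"gripper":-0.45},{"wx":0,"wy":0,"wz":0,"tx":0,"ty":-50,"tz":-20,"gripper":-0.45},{"wx":0,"wy":0,"wz":0,"tx":0,"ty":-80,"tz":-20,"gripper":-0.45},{"wx":0,"wy":0,"wz":0,"tx":0,"ty":-80,"tz":-20,"gripper":-0.45},{"wx":0,"wy":0,"wz":0,"tx":0,"ty":-80,"tz":-20,"gripper":-0.45}]'
python3 - <<'E'
from h import *
p,d=optics.read_camera("scene"); cv2.imwrite("pics/s4.png",p[:,:,::-1])
print([(r["point"],r["confidence"]) for r in nets.place_of("red_bar","scene")],[(r["point"],r["confidence"]) for r in nets.place_of("pack","scene")])
W=cloud("scene",d); h=cv2.cvtColor(p,cv2.COLOR_RGB2HSV).astype(int)
m=((h[...,0]<6)|(h[...,0]>174))&(h[...,1]>180)&(np.hypot(W[...,0]-.58,W[...,1]+.22)<.12)&(W[...,2]>.04)
P=W[m]; P=P-P.mean(0); n=np.linalg.svd(P,full_matrices=False)[2][2]; print(len(P),"normal",n,"W top",W[m][:,2].max())
E
```

```text
time_s: 7.42
tool_pos: [0.638, -0.2391, 0.2366]
tool_rot: [-179.9, -0.1, 78.1]
force: [0.7, -0.9, 0.9]
grip_width: 0.024
grasp_force: 0.0
time_s: 7.83
tool_pos: [0.5591, -0.2229, 0.2562]
tool_rot: [179.9, -0.2, 78.1]
force: [-0.1, -0.1, 0.2]
grip_width: 0.0241
grasp_force: 0.0
[([0.1687, -0.2565, 0.0627], 0.89), ([0.6429, -0.2375, 0.1327], 0.65)] [([0.5124, 0.0156, -0.0009], 0.63)]
1523 normal [ 0.94846411 -0.20318399 -0.24317093] W top 0.15392868144759939
```

View pics/s4.png

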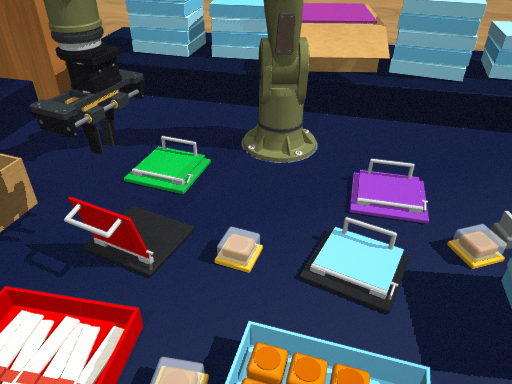

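The panel stands open by itself at about 104° (1.82 rad), with its handle at (95,218). The blue stand is shut, the pack is in place and the gripper is clear.

```bash
python3 -c "
from cell import env
print(env.sign_off())"
```

```text
the job is handed in; nothing more can be done
None
```

The red stand is open by itself at about 1.82 rad, the blue stand is still shut, and the pack has not moved beyond measurement error; I handed the job in at about 8 s, but the sign-off returned no verdict.

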